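# Weigh a desiccant canister and sort it wet or dry

### The arm

A 6-joint arm with a two-finger parallel gripper is mounted at the origin on a cart in front of the work surface, level with it; the furniture and walls round the work are solid. World frame = base frame: x ahead of the robot, y to its left, z up, the work surface at z = 0. Lengths are in m, angles in degrees, forces in N, time in s.
With the tool pointing down it reaches from about 0.3 to 0.75 m from the base axis. Payload 8.5 kg.
Tool frame: the origin (TCP) lies at the very end of the fingers, on their centre line; the grasp point (between the pads) lies 19 mm behind it; z points along the fingers, y is the line along which they close (so a half turn about z gives the same grasp; the last joint's range is limited). The gripper opens to 85 mm and grips with 20 to 120 N. Pads are 22 mm wide; open, the fingers measure 114 mm over their backs; the gripper's body (76 mm by 85 mm) begins 54 mm behind the grasp point. The pads swing forward as they close: fully open they stand 13 mm farther back than shut.
Start: joints at [50.747, 21.807, 74.336, -0, 83.858, -12.336], TCP at [0.249, 0.49, 0.231] pointing down, gripper open.
Joint ranges: [-178.18, 178.18], [-50.72, 133.34], [12.68, 142.11], [-81.47, 261.47], [9.98, 163.14], [-165.26, 165.26]. Speed limits (degrees/s): [136.94, 136.94, 180, 180, 180, 180].

### API

Orientations are given as a 3x3 rotation matrix whose columns are the frame's x, y, z axes.
In Python, from rig import env gives the robot as it stands.
- The arm moves only by the tool move_arm, never from a script. Its argument "plan" is a list of rows, each a list of 7 numbers: the turn, a rotation vector about the tool's x, y, z in degrees, then the shift along the tool's x, y, z in cm, then the gripper command: -1 is shut, 1 is fully open, values between are in proportion. In form: [[ax, ay, az, tx, ty, tz, jaw], ...]. A call has 1 to 5 rows; each row is the pose to reach, as a shift and turn from the pose commanded when the call began, along the tool's axes at that moment; what a row does not reach only later rows make up. A row lasts 1/10 s, in which the tool goes at most 50 mm and 8.59 degrees, less where a joint would pass 70% of its speed; a pose out of reach is approached as far as the arm can. A call with a gripper value outside its range is refused whole. The fingers move at their own pace and stop on an object; "squeeze" is the grip in N (left out, the last holds). Time passes only in rows, so rows that repeat a pose let the fingers close. It gives the time, the measured TCP pose, the force, the opening and the grip force at its end, in the units of the state.
- env.observe(): the state, without advancing time (a new reading comes with each control period).
- env.get_image(name): name is "scene" or "top" or "wrist"; returns a dict with "color" (384x512x3 uint8, red, green, blue), "fov_y" (degrees; the focal length in pixels is half the picture's height over the tangent of half this angle, whatever the lens; pixels are square), "cx", "cy" (the principal point, pixels), "R" (3x3) and "t" (3): a world point X has camera coordinates R X + t. Camera axes: x right, y down, z forward; pixel columns grow to the right and rows downward; lengths in m; the calibration is good to about 2 mm. A picture is of the moment at which its call begins. There is no depth.
- env.close_job(): hands the job in; it is judged then, once.
Trained networks look in a picture, given as the dict that the camera call returned (one of the last four; its "shot" number tells which), for a name from the list of things; names that differ only in an ending like _2 or _b are one class to them, and where a whole thing is asked for, a point or a joint stands for the part that bears it (a point fixed in the world has none). Each returns a list of dicts, best first, with "conf" (0 to 1); they miss things now and then, are a little off and sometimes report something else, mostly with a low value. They report only what shows in the picture. A call takes as long as a camera call. They do not tell look-alikes from the thing itself.
- env.outline_of(target, picture): "mask" (384x512 bool, what is visible of it) and "bbox" ([centre column, centre row, width, height] in pixels, round what is visible of it).
- env.tip_of(target, picture): "pixel" ([column, row] in pixels: a listed point, or the origin of a listed thing).
The state is a dict: "time_s": time; "q": joint angles; "qvel": joint speeds; "joint_efforts": joint torques, N m; "position": TCP position; "tool_rot": TCP orientation; "ft_force": force on the tool from outside, world axes, zero at the start; "wrist_torque": the same for the moment, N m; "grip_width": finger opening in m; "gripper_force": force on a finger pad.
Only numpy, scipy, OpenCV 4.12 (cv2) and the standard library are available. Lean on these libraries where they do the work, as an engineer would, in place of code of your own. Each camera call takes 0.05 s, during which the arm holds its last target. There are 200 camera calls.

### The job

The desiccant canister in the cradle is either dry or has taken up water: set it on the empty pan of the balance, let go of it and let the beam settle. If the canister sinks its pan it is wet and belongs on the wire drying stand; if the counterweight keeps the canister's pan up it is dry and belongs in the solid-walled holder. Stand it there upright between the two uprights with its narrow ends towards them, set down gently and not dropped, and do not disturb the label roll, the vial and the reagent bottle.

Things in the scene. Friction and masses are not known exactly. Their poses are not given: they have to be found in the camera images.
- canister_mid (a point): Centre, half-way up (25 mm above the underside), of the loose desiccant canister: plain upright aluminium block, 32 mm along x, 56 mm along y, 50 mm high, dark perforations on its two broad (x) faces, dark seam near the top. Mass unknown, 0.1 to 0.3 kg. It starts standing on the foot of the cradle, x and y axes along the cradle's.
- canister: The same canister; origin at the centre of its underside, z up. In the cradle only its narrow ends are free to grip (across 56 mm); in the stand and the holder only its broad faces (across 32 mm): change the grip at the balance.
- weigh_pan: Empty pan of the balance: flat steel disc 100 mm across; origin at the centre of its top face. The beam runs along y, the counterweight's pan is 200 mm off towards +y. It stays level and moves up and down, top 104 mm above the bench when up, 74 mm when down; 0.20 kg balances it. The column with needle and white scale, 133 mm high, is 70 mm from this pan's centre.
- beam (a joint): Tilt of the balance's beam, rad: 0 = counterweight down, weighing pan fully up (the start); 0.15 = level; 0.30 = weighing pan fully down. Above 0.15 the canister is the heavier (wet), below it the lighter (dry). Moves freely, settles within 2 s, mostly at one stop or the other. If it settles between the stops, near level, either place is accepted.
- cradle: Fixed cradle the canister starts in: steel foot 74 x 84 mm, 5 mm thick, with two solid aluminium cheeks 44 mm long beside the canister's broad faces, facing one another across x, inner faces 44 mm apart, tops 55 mm above the bench. Origin at the centre of its underside on the bench.
- wire_stand: Fixed drying stand (for a wet canister): steel foot 74 x 84 mm, 5 mm thick, with two wire arches 27 mm wide facing one another across y, inner faces 68 mm apart, tops 55 mm above the bench. Origin at the centre of its underside on the bench. The canister stands on the middle of the foot with its y along the stand's y, either way round.
- solid_holder: Fixed holder (for a dry canister): same foot, sizes and origin as the drying stand, but its two uprights across y are solid aluminium plates 26 mm wide, 5 mm thick, tops 55 mm above the bench; the canister stands in it in the same way. (The cradle's cheeks are wider, closer together and across x.)
- label_roll: Bystander: roll of white labels, 58 mm across, 28 mm high, near the front edge; origin under its centre. Not to be disturbed.
- vial: Bystander: small brown vial, 22 mm across, 45 mm high, near the front edge; origin under its centre. Not to be disturbed.
- reagent_bottle: Bystander: flat white bottle with a screw cap, 35 x 58 x 78 mm, to the right; origin under its centre. Not to be disturbed.
There are look-alikes about, which are no part of the job. Leave any turquoise look-alike of the canister alone.

How it is judged:
By the outcome, as a careful person would: the job done as asked, in the order asked, and still so for the second after the job is handed in, with the robot touching nothing.
It also fails if it takes over 64 s, if anything falls off the work surface, if the arm or the gripper's body presses on something with over 40 N, if the wrist force passes 120 N, or if a joint passes its speed limit or range.

## Working session

There is one attempt and no reset: what is moved stays moved. The work goes in short steps, Python scripts to look and compute and a tool call to move; the robot and the scene stay as the last step left them, time stands still between calls to the robot, and variables do not carry over. Pictures are saved under pics/ and viewed, at most 10 in all, crops included, and the job is handed in when it is done.

Besides the shell and the picture viewer there is one more tool, called as name(argument=value, ...), one argument or row to a line, values as JSON. move_arm: Moves the arm, as the interface text tells. Its arguments: {"type":"object","properties":{"plan":{"type":"array"},"squeeze":{"type":"number"}},"required":["plan"]}

```bash
mkdir -p pics; ls; python3 - <<'E'
from rig import env
import cv2,numpy as np
s=env.observe();print(s['time_s'],s['position'],s['tool_rot'],s['grip_width'])
ims=[]
for n in("scene","top"):
    im=env.get_image(n);c=im['color'][:,:,::-1].copy();cv2.imwrite(f'pics/{n}0.png',c)
    print(n,im['fov_y'],im['cx'],im['cy'],np.round(im['R'],3).tolist(),np.round(im['t'],3))
    for t in("canister_mid","canister","weigh_pan","cradle","wire_stand","solid_holder","label_roll","vial","reagent_bottle"):
        print(t,[(np.round(d['pixel']).tolist(),round(d['conf'],2)) for d in env.tip_of(t,im)][:4])
E
```

```text
pics
0.0 [0.24878824 0.49016064 0.23069186] [[-8.91661228e-01  4.52702284e-01 -9.46532690e-04]
 [ 4.52703177e-01  8.91660457e-01 -1.20938077e-03]
 [ 2.96496333e-04 -1.50685630e-03 -9.99998821e-01]] 0.08552583080005663
scene 45.23902309116676 268.225730886734 196.12352327548138 [[0.699, -0.715, 0.004], [-0.426, -0.421, -0.8], [0.574, 0.558, -0.599]] [-0.344  0.312  1.349]
canister_mid [([254.0, 217.0], 0.59), ([175.0, 167.0], 0.54)]
canister [([175.0, 176.0], 0.74), ([255.0, 225.0], 0.68)]
weigh_pan [([340.0, 210.0], 0.81)]
cradle [([253.0, 223.0], 0.51)]
wire_stand [([286.0, 249.0], 0.7), ([253.0, 217.0], 0.69)]
solid_holder [([328.0, 275.0], 0.96)]
label_roll [([252.0, 224.0], 0.72), ([287.0, 271.0], 0.56)]
vial [([249.0, 245.0], 0.54), ([252.0, 225.0], 0.43)]
reagent_bottle [([353.0, 300.0], 0.62)]
top 46.355200027498604 255.52804564028318 188.0886950541814 [[0.006, -1.0, 0.001], [-0.984, -0.006, -0.179], [0.179, 0.0, -0.984]] [0.041 0.526 1.38 ]
canister_mid [([117.0, 206.0], 0.49), ([257.0, 208.0], 0.47)]
canister [([118.0, 209.0], 0.65), ([255.0, 208.0], 0.64)]
weigh_pan [([336.0, 156.0], 0.98)]
cradle [([259.0, 210.0], 0.87), ([335.0, 153.0], 0.21)]
wire_stand [([310.0, 216.0], 0.95)]
solid_holder [([362.0, 215.0], 0.84), ([256.0, 209.0], 0.53)]
label_roll [([331.0, 240.0], 0.8), ([399.0, 219.0], 0.48)]
vial [([278.0, 240.0], 0.59)]
reagent_bottle [([396.0, 222.0], 0.47)]
```

```bash
python3 - <<'E'
import cv2
c=cv2.imread('pics/top0.png')[110:290,90:430]
cv2.imwrite('pics/topc.png',cv2.resize(c,None,fx=2.35,fy=2.35,interpolation=cv2.INTER_CUBIC))
E
```

```text
(no output)
```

View pics/scene0.png

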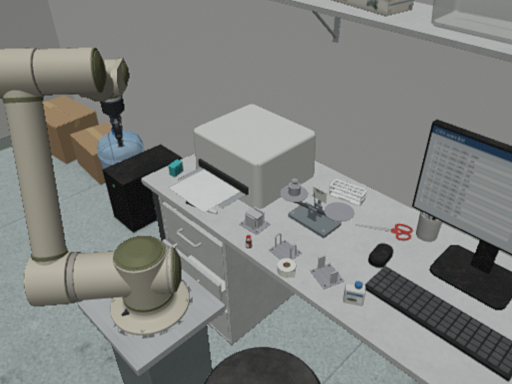

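View pics/topc.png

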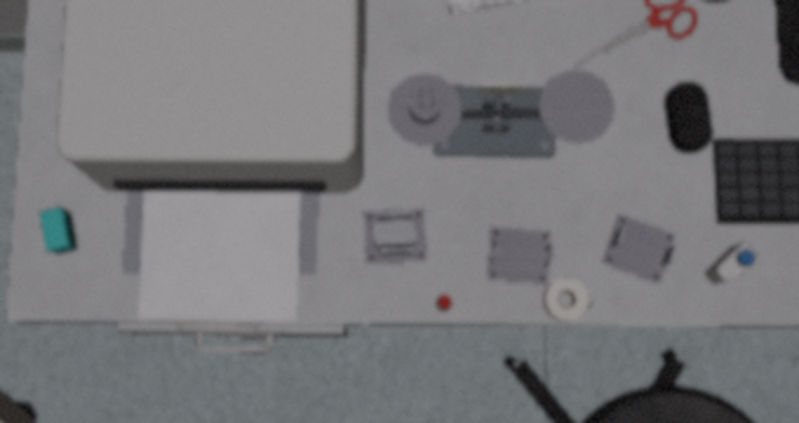

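The candidates are the aluminium block standing between the cradle's cheeks (scene 254,218; top 259,208) and the turquoise look-alike (scene 175,168; top 115,207). I choose the aluminium block. The wire stand is at top (311,218), the holder with solid plates, turned, at top (362,215), and the empty pan at top (336,156). The printer stands close to the cradle on its far side.

```bash
cat > h.py <<'E'
import numpy as np,cv2
from rig import env
def ray(im,px,z):
    """world point on plane z seen at pixels px (Nx2)"""
    f=192/np.tan(np.radians(im['fov_y'])/2);px=np.atleast_2d(px).astype(float)
    d=np.c_[(px[:,0]-im['cx'])/f,(px[:,1]-im['cy'])/f,np.ones(len(px))]@np.array(im['R'])
    c=-np.array(im['R']).T@im['t']
    return c+d*((z-c[2])/d[:,2])[:,None]
def proj(im,X):
    f=192/np.tan(np.radians(im['fov_y'])/2);c=np.atleast_2d(X)@np.array(im['R']).T+im['t']
    return c[:,:2]/c[:,2:]*f+[im['cx'],im['cy']]
def maskpts(m): 
    c,_=cv2.findContours(m.astype(np.uint8),0,cv2.CHAIN_APPROX_NONE);return max(c,key=len)[:,0,:]
def rect(P): 
    (c,s,a)=cv2.minAreaRect((P[:,:2]*1000).astype(np.float32));return np.round(c,1),np.round(s,1),round(a,1)
def rel(im_or_none,target,yaw=None):
    """shift in tool axes (cm) to world point; yaw: angle of tool y from world x axis, deg"""
    s=env.observe();R=np.array(s['tool_rot'])
    cur=np.degrees(np.arctan2(R[1,1],R[0,1]))
    out=R.T@(np.array(target)-s['position'])*100
    dz=None if yaw is None else -((yaw-cur+90)%180-90)
    print('shift cm',np.round(out,2),'az',dz,'cur y-axis',round(cur,1))
E
python3 - <<'E'
from h import *
Z={"canister":0.055,"weigh_pan":.104,"cradle":.005,"wire_stand":.005,"solid_holder":.005,"label_roll":.028,"vial":.045,"reagent_bottle":.078}
top=env.get_image("top");sc=env.get_image("scene")
for im in(top,sc):
  for t in Z:
    for d in env.outline_of(t,im)[:2]:
        print(t,round(d['conf'],2),'bbox',np.round(d['bbox']),*rect(ray(im,maskpts(d['mask']),Z[t])))
  for t in("cradle","wire_stand","solid_holder","canister_mid"):
    for d in env.tip_of(t,im)[:1]: print(t,np.round(ray(im,d['pixel'],.03 if t=="canister_mid" else 0),3))
c=top['color'][180:250,235:400,::-1]
c2=sc['color'][190:300,225:375,::-1]
a=cv2.resize(c,(800,339),interpolation=cv2.INTER_CUBIC)
cv2.imwrite('pics/c1.png',cv2.resize(c2,(780,572),interpolation=cv2.INTER_CUBIC))
E
```

```text
canister 0.7 bbox [256. 209.  21.  14.] [456.1  37.7] [34.8 53.5] 0.3
canister 0.59 bbox [114. 208.  14.  15.] [457.  486.6] [59.1 40.8] 14.8
cradle 0.8 bbox [259. 212.  27.  23.] [459.6  37.3] [75.2 81.5] 0.6
wire_stand 0.78 bbox [310. 219.  26.  23.] [ 435.1 -135.2] [85.5 71.1] 84.6
solid_holder 0.84 bbox [364. 216.  30.  28.] [ 442.2 -302. ] [89.3 74. ] 69.5
label_roll 0.81 bbox [330. 237.  20.  12.] [ 373.4 -193.8] [50.5 60.3] 0.3
vial 0.55 bbox [277. 241.   8.   6.] [364.9 -28.4] [19.8 20. ] 45.1
reagent_bottle 0.71 bbox [404. 221.  23.  17.] [ 415.4 -402.5] [33.3 70.2] 33.0
cradle [[0.461 0.03  0.   ]]
wire_stand [[ 0.436 -0.134  0.   ]]
solid_holder [[ 0.44  -0.293  0.   ]]
canister_mid [[0.464 0.058 0.03 ]]
canister 0.7 bbox [177. 170.  15.  16.] [436.1 454. ] [108.6  54.5] 54.1
canister 0.67 bbox [255. 220.  14.  16.] [444.8  11.5] [100.1  45.4] 68.3
weigh_pan 0.86 bbox [340. 213.  32.  23.] [ 615.4 -204.3] [97.2 97.3] 19.5
cradle 0.53 bbox [255. 223.  28.  29.] [451.8  39.4] [77.  99.9] 11.4
cradle 0.2 bbox [256. 219.  16.  22.] [488.   55.7] [106.5  46.3] 69.0
wire_stand 0.91 bbox [285. 248.  31.  23.] [ 434.7 -129.4] [ 76.8 102.6] 7.4
solid_holder 0.77 bbox [329. 272.  31.  35.] [ 448. -287.] [124.3  79. ] 72.6
label_roll 0.65 bbox [289. 270.  16.  17.] [ 362.5 -206.6] [77.3 53.2] 43.4
vial 0.47 bbox [252. 244.   3.  13.] [348.7 -51. ] [57.4 16.4] 46.1
reagent_bottle 0.71 bbox [357. 292.  22.  26.] [ 388.  -437.1] [87.  57.5] 28.5
cradle [[0.46  0.051 0.   ]]
wire_stand [[ 0.444 -0.125  0.   ]]
solid_holder [[ 0.446 -0.298  0.   ]]
canister_mid [[0.459 0.503 0.03 ]]
```

View pics/c1.png

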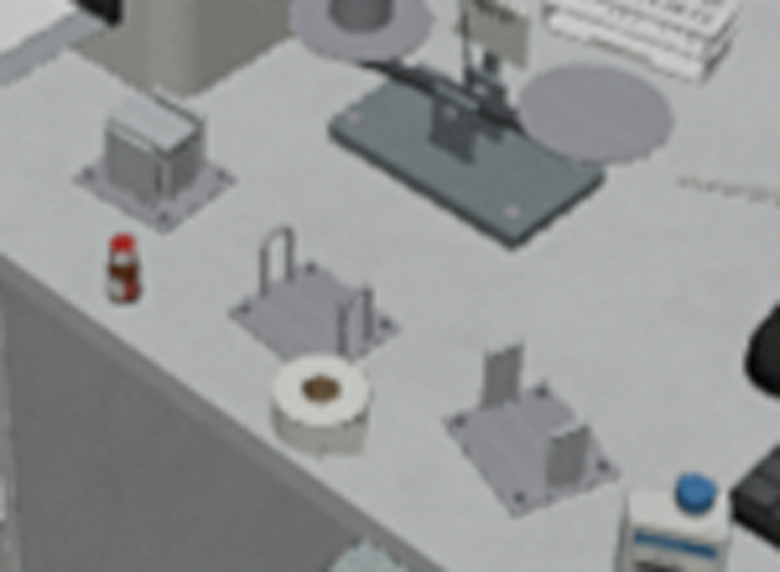

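move_arm(
  plan=[
    [0, 0, -5.4, -3.9, -3.1, 0, 1],
    [0, 0, -10.8, -7.8, -6.2, 0, 1],
    [0, 0, -16.2, -11.7, -9.3, 0, 1],
    [0, 0, -21.6, -15.6, -12.4, 0, 1],
    [0, 0, -27, -19.5, -15.5, 0, 1],
  ],
)

```text
time_s: 2.8
position: [0.353, 0.2622, 0.2315]
tool_rot: [[-1.0, -0.006, 0.001], [-0.006, 1.0, 0.0], [-0.001, 0.0, -1.0]]
ft_force: [1.6, -0.4, 1.3]
grip_width: 0.0855
gripper_force: 0.0
```

move_arm(
  plan=[
    [0, 0, 0, -2.1, -4.5, 0, 1],
    [0, 0, 0, -4.2, -9, 0, 1],
    [0, 0, 0, -6.3, -13.4, 0, 1],
    [0, 0, 0, -8.3, -17.9, 0, 1],
    [0, 0, 0, -10.3, -22.4, 0, 1],
  ],
)

```text
time_s: 3.3
position: [0.4565, 0.038, 0.2316]
tool_rot: [[-1.0, -0.001, 0.001], [-0.001, 1.0, -0.0], [-0.001, -0.0, -1.0]]
ft_force: [0.9, 0.7, 0.3]
grip_width: 0.0854
gripper_force: 0.0
```

```bash
python3 - <<'E'
from h import *
s=env.observe();print(s['position'])
im=env.get_image("wrist");print(im['fov_y'],-np.array(im['R']).T@im['t'])
cv2.imwrite('pics/w1.png',im['color'][:,:,::-1])
for t,z in(("canister",.055),("cradle",.005)):
    for d in env.outline_of(t,im)[:2]:
        print(t,round(d['conf'],2),'bbox',np.round(d['bbox']),*rect(ray(im,maskpts(d['mask']),z)))
for d in env.tip_of("canister_mid",im)[:1]: print(d['pixel'],ray(im,d['pixel'],.03))
E
```

```text
[0.45648292 0.03800295 0.23157609]
62.28264341439193 [0.37980466 0.03803112 0.37455874]
cradle 0.84 bbox [251. 164.  81.  72.] [464.   35.7] [82.1 85. ] 3.0
cradle 0.68 bbox [251. 166.  56.  38.] [468.2  36.7] [44.2 64.1] 3.6
[248.7, 167.2] [[0.46172163 0.03343334 0.03      ]]
```

View pics/w1.png

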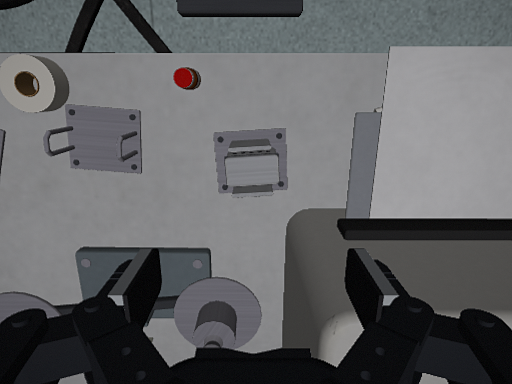

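The wrist view shows the aluminium block between the cheeks. Its top face spans about (225,155) to (279,187), and the foot corners are (215,134), (285,129), (288,187) and (219,193). It is turned by a few degrees.

```bash
python3 - <<'E'
from h import *
im=env.get_image("wrist")
for q,z in(([(215,134),(285,129),(288,187),(219,193)],.005),([(225,155),(278,153),(279,184),(226,187)],.055)):
    P=ray(im,q,z);print(np.round(P[:,:2],4).tolist(),P.mean(0),rect(P))
g=cv2.cvtColor(im['color'],cv2.COLOR_RGB2GRAY)[115:205,195:305]
cv2.imwrite('pics/w1c.png',cv2.resize(g,(770,630),interpolation=cv2.INTER_CUBIC))
# top-down pan too
for d in env.outline_of("wire_stand",im)[:1]: print('wire',rect(ray(im,maskpts(d['mask']),.005)))
E
```

```text
[[0.4276, -0.0041], [0.422, 0.0764], [0.4916, 0.0821], [0.4991, -0.0019]] [0.46005414 0.03813166 0.005     ] (array([460.1,  37.2]), array([71.5, 84.4]), 4.7)
[[0.4423, 0.0112], [0.4403, 0.065], [0.4731, 0.0668], [0.4763, 0.0113]] [0.45799985 0.03857703 0.055     ] (array([457.8,  38.1]), array([34. , 55.6]), 3.1)
wire (array([ 433.7, -149.2]), array([113.7,  76.2]), 85.5)
```

View pics/w1c.png

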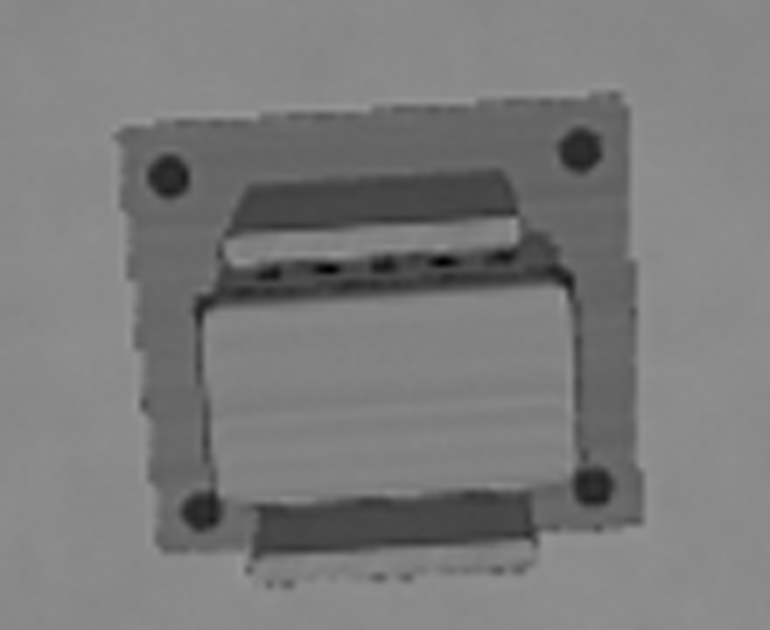

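move_arm(
  plan=[
    [0, 0, -3.5, -0.2, 0, 3, 1],
    [0, 0, -3.5, -0.2, 0, 7, 1],
    [0, 0, -3.5, -0.2, 0, 11, 1],
    [0, 0, -3.5, -0.2, 0, 14, 1],
    [0, 0, -3.5, -0.2, 0, 16, 1],
  ],
)

```text
time_s: 4.1
position: [0.4568, 0.0417, 0.0697]
tool_rot: [[-0.998, -0.065, -0.002], [-0.065, 0.998, 0.0], [0.002, 0.001, -1.0]]
ft_force: [-0.0, -0.0, 0.5]
grip_width: 0.0849
gripper_force: 0.0
```

move_arm(
  plan=[
    [0, 0, 0, 0, 0, 1.5, 1],
    [0, 0, 0, 0, 0, 3, 1],
    [0, 0, 0, 0, 0, 4.2, 1],
    [0, 0, 0, 0, 0, 5.2, 1],
    [0, 0, 0, 0, 0, 5.2, 1],
  ],
)

```text
time_s: 4.6
position: [0.4573, 0.0411, 0.0186]
tool_rot: [[-0.998, -0.064, -0.002], [-0.064, 0.998, 0.0], [0.002, 0.0, -1.0]]
ft_force: [0.6, -0.4, 0.6]
grip_width: 0.0856
gripper_force: 0.0
```

move_arm(
  plan=[
    [0, 0, 0, 0, 0, 0, 0],
    [0, 0, 0, 0, 0, 0, 0],
    [0, 0, 0, 0, 0, 0, 0],
    [0, 0, 0, 0, 0, 0, 0],
    [0, 0, 0, 0, 0, 0, 0],
  ],
  squeeze=30,
)

```text
time_s: 5.1
position: [0.4585, 0.0401, 0.0201]
tool_rot: [[-0.998, -0.063, 0.002], [-0.063, 0.998, -0.0], [-0.002, -0.0, -1.0]]
ft_force: [-0.1, 0.5, 6.4]
grip_width: 0.0554
gripper_force: 32.8
```

move_arm(
  plan=[
    [0, 0, 0, 0, 0, -1, 0],
    [0, 0, 0, 0, 0, -3, 0],
    [0, 0, 0, 0, 0, -6.5, 0],
    [0, 0, 0, 0, 0, -11, 0],
    [0, 0, 0, 0, 0, -16, 0],
  ],
  squeeze=40,
)

```text
time_s: 5.6
position: [0.457, 0.0402, 0.1811]
tool_rot: [[-0.998, -0.062, -0.002], [-0.062, 0.998, 0.0], [0.002, 0.0, -1.0]]
ft_force: [1.4, -0.2, -2.2]
grip_width: 0.0556
gripper_force: 43.7
```

```bash
python3 - <<'E'
from h import *
s=env.observe();print(s['position'],s['grip_width'],s['gripper_force'],s['ft_force'])
top=env.get_image("top");sc=env.get_image("scene");w=env.get_image("wrist")
for im in(top,sc):
  for d in env.outline_of("weigh_pan",im)[:1]: print('pan',round(d['conf'],2),*rect(ray(im,maskpts(d['mask']),.104)))
  for d in env.tip_of("weigh_pan",im)[:1]: print('tip',ray(im,d['pixel'],.104))
cv2.imwrite('pics/w2.png',w['color'][:,:,::-1])
E
```

```text
[0.45699188 0.04018988 0.18114546] 0.05555783431986979 43.673792481422424 [ 1.36263143 -0.15983031 -2.16695874]
pan 0.71 [ 620.  -199.4] [100.4  94.9] 43.3
tip [[ 0.62016747 -0.20031424  0.104     ]]
tip [[ 0.6333943  -0.19731289  0.104     ]]
```

View pics/w2.png

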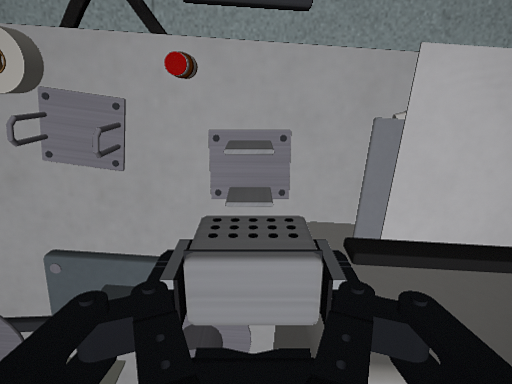

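move_arm(
  plan=[
    [0, 0, 0, 0, 0, -3, 0],
    [0, 0, 1, -1.5, -2.5, -4.5, 0],
    [0, 0, 2, -4, -7, -4.5, 0],
    [0, 0, 3, -6.5, -11.2, -4.5, 0],
    [0, 0, 3.6, -9, -15.5, -4.5, 0],
  ],
)

```text
time_s: 6.45
position: [0.5579, -0.1104, 0.2229]
tool_rot: [[-1.0, 0.001, -0.002], [0.001, 1.0, 0.001], [0.002, 0.001, -1.0]]
ft_force: [2.0, 0.8, -0.9]
grip_width: 0.0556
gripper_force: 43.9
```

```bash
python3 - <<'E'
from h import *
rel(None,[.618,-.201,.15],90)
E
```

```text
shift cm [-6.03 -9.06  7.26] az -0.04546087673898569 cur y-axis 90.0
```

move_arm(
  plan=[
    [0, 0, 0, -2, -3, 0, 0],
    [0, 0, 0, -4.5, -6.8, 0, 0],
    [0, 0, 0, -6, -9.1, 0, 0],
    [0, 0, 0, -6, -9.1, 3, 0],
    [0, 0, 0, -6, -9.1, 6.5, 0],
  ],
)

```text
time_s: 6.95
position: [0.6176, -0.2009, 0.1572]
tool_rot: [[-1.0, 0.002, -0.0], [0.002, 1.0, 0.0], [0.0, 0.0, -1.0]]
ft_force: [1.1, -0.3, -1.6]
grip_width: 0.0551
gripper_force: 44.0
```

```bash
python3 - <<'E'
from h import *
print(env.observe()['position'])
im=env.get_image("scene");t=env.get_image("top")
a=cv2.resize(im['color'][140:260,280:400,::-1],(400,400),interpolation=cv2.INTER_CUBIC)
b=cv2.resize(t['color'][100:220,270:390,::-1],(400,400),interpolation=cv2.INTER_CUBIC)
cv2.imwrite('pics/p1.png',np.hstack([a,b]))
E
```

```text
[ 0.61764384 -0.2009205   0.15720106]
```

View pics/p1.png

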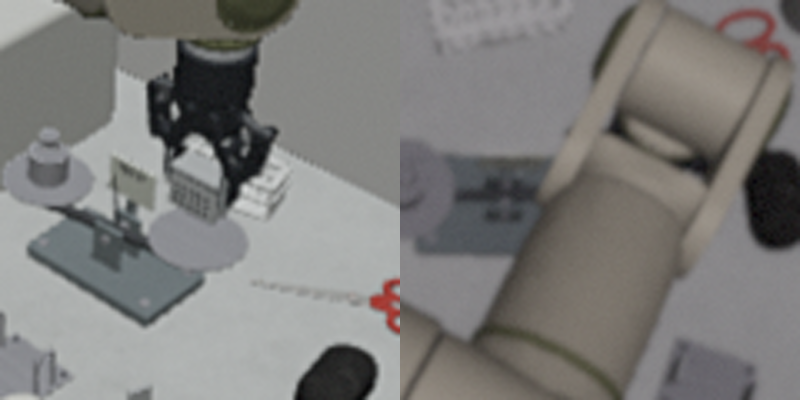

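The canister hangs over the pan centre, clear of the column.

move_arm(
  plan=[
    [0, 0, 0, 0, 0, 1.5, 0],
    [0, 0, 0, 0, 0, 2.8, 0],
    [0, 0, 0, 0, 0, 3.4, 0],
    [0, 0, 0, 0, 0, 3.6, 0],
    [0, 0, 0, 0, 0, 3.7, 0],
  ],
)

```text
time_s: 7.55
position: [0.6176, -0.2, 0.1227]
tool_rot: [[-1.0, 0.0, 0.0], [0.0, 1.0, -0.0], [-0.0, -0.0, -1.0]]
ft_force: [0.8, -0.3, -2.3]
grip_width: 0.0557
gripper_force: 43.8
```

move_arm(
  plan=[
    [0, 0, 0, 0, 0, 0.1, 0],
    [0, 0, 0, 0, 0, 0.1, 0],
    [0, 0, 0, 0, 0, 0.1, 0],
  ],
)

```text
time_s: 7.85
position: [0.6175, -0.2, 0.1217]
tool_rot: [[-1.0, 0.0, 0.0], [0.0, 1.0, -0.0], [-0.0, -0.0, -1.0]]
ft_force: [-0.2, 0.6, -1.3]
grip_width: 0.0554
gripper_force: 43.8
```

```bash
python3 - <<'E'
from h import *
s=env.observe();print(s['position'],s['ft_force'])
im=env.get_image("scene")
cv2.imwrite('pics/p2.png',cv2.resize(im['color'][150:240,280:400,::-1],(800,600),interpolation=cv2.INTER_CUBIC))
E
```

```text
[ 0.61752914 -0.20000045  0.1216871 ] [-0.24365653  0.64620329 -1.3051196 ]
```

View pics/p2.png

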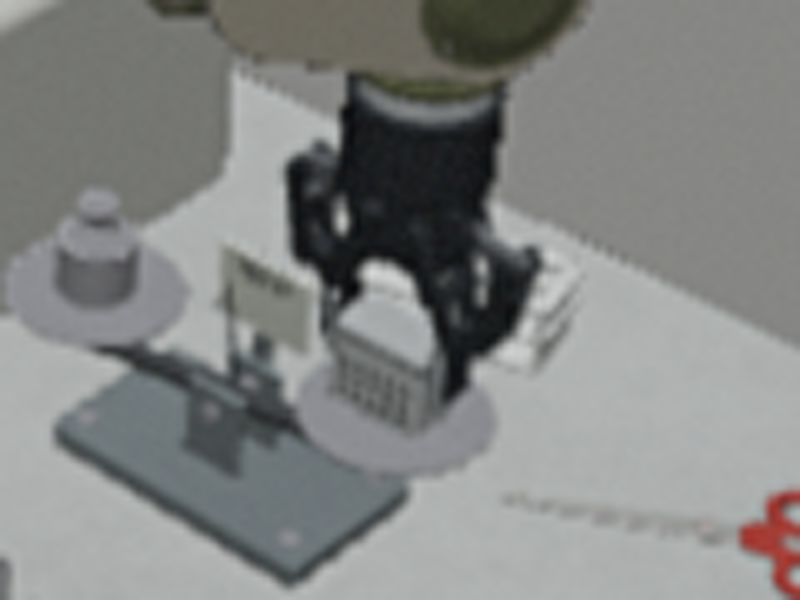

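The canister is just above or on the pan, well centred.

move_arm(
  plan=[
    [0, 0, 0, 0, 0, 0.2, 0],
    [0, 0, 0, 0, 0, 0.3, 0.2],
    [0, 0, 0, 0, 0, 0.3, 0.4],
    [0, 0, 0, 0, 0, 0.3, 0.6],
    [0, 0, 0, 0, 0, 0.3, 0.6],
  ],
)

```text
time_s: 8.4
position: [0.6175, -0.2, 0.1185]
tool_rot: [[-1.0, 0.0, 0.0], [0.0, 1.0, -0.0], [-0.0, -0.0, -1.0]]
ft_force: [-0.0, -0.3, 0.3]
grip_width: 0.0681
gripper_force: 0.0
```

move_arm(
  plan=[
    [0, 0, 0, 0, 0, 0, 0.6],
    [0, 0, 0, 0, 0, 0, 0.6],
    [0, 0, 0, 0, 0, -2, 0.6],
    [0, 0, 0, 0, 0, -6, 0.6],
    [0, 0, 0, 0, 0, -10.5, 0.6],
  ],
)

```text
time_s: 8.9
position: [0.6169, -0.1997, 0.2236]
tool_rot: [[-1.0, 0.0, -0.003], [0.0, 1.0, 0.001], [0.003, 0.001, -1.0]]
ft_force: [0.5, 0.3, 0.9]
grip_width: 0.0681
gripper_force: 0.0
```

move_arm(
  plan=[
    [0, 0, -7.5, 3, 0, 0, 0.6],
    [0, 0, -15, 6, 0, 0, 0.6],
    [0, 0, -22.5, 9, 0, 0, 0.6],
    [0, 0, -30, 12, 0, 0, 0.6],
    [0, 0, -37.5, 12, 0, 0, 0.6],
  ],
)

```text
time_s: 9.4
position: [0.4948, -0.1996, 0.2239]
tool_rot: [[-0.791, -0.612, -0.001], [-0.612, 0.791, -0.0], [0.001, 0.0, -1.0]]
ft_force: [0.4, -0.2, -0.0]
grip_width: 0.0685
gripper_force: 0.0
```

move_arm(
  plan=[
    [0, 0, -8, 0, 0, 0, 0.6],
    [0, 0, -16, 0, 0, 0, 0.6],
    [0, 0, -24, 0, 0, 0, 0.6],
    [0, 0, -32, 0, 0, 0, 0.6],
    [0, 0, -40, 0, 0, 0, 0.6],
  ],
)

```text
time_s: 9.9
position: [0.5265, -0.1082, 0.2067]
tool_rot: [[-0.554, -0.832, -0.03], [-0.823, 0.553, -0.131], [0.126, -0.047, -0.991]]
ft_force: [-0.4, -0.0, -0.4]
grip_width: 0.0682
gripper_force: 0.0
```

move_arm(
  plan=[
    [0, 0, -8, 0, 0, 0, 0.6],
    [0, 0, -12, 0, 0, 0, 0.6],
    [0, 0, -12, 0, 0, 0, 0.6],
    [0, 0, -12, 0, 0, 0, 0.6],
    [0, 0, -12, 0, 0, 0, 0.6],
  ],
)

```text
time_s: 10.4
position: [0.5328, -0.0598, 0.1935]
tool_rot: [[-0.44, -0.897, -0.036], [-0.88, 0.439, -0.18], [0.177, -0.047, -0.983]]
ft_force: [-0.5, -0.5, 0.6]
grip_width: 0.0683
gripper_force: 0.0
```

```bash
python3 - <<'E'
from h import *
import time
for i in range(10): im=env.get_image("scene")
t=env.get_image("top");s=env.observe();print(s['time_s'],s['q'],s['position'])
for d in env.outline_of("weigh_pan",im)[:1]:
    for z in(.074,.104): print('pan',z,*rect(ray(im,maskpts(d['mask']),z)))
for im_ in(im,t):
    for d in env.outline_of("canister",im_)[:3]: print('can',round(d['conf'],2),np.round(d['bbox']),*[rect(ray(im_,maskpts(d['mask']),z)) for z in(.124,.154)])
for n,P in(('up',.104),('down',.074)): print(n,proj(im,[[.6175,-.2,P],[.6175,-.2,P+.05]]).round(1).tolist())
a=cv2.resize(im['color'][150:240,280:400,::-1],(800,600),interpolation=cv2.INTER_CUBIC)
cv2.imwrite('pics/p3.png',a)
E
```

```text
10.95 [ -13.85505168   23.0354351    79.76328508  -10.83968621   77.00381473
 -165.20731268] [ 0.5326927  -0.05896303  0.19308793]
pan 0.074 [ 636.4 -197.6] [72.3 92.4] 40.6
pan 0.104 [ 604.8 -218. ] [70.1 89.6] 40.6
can 0.88 [340. 209.  14.  20.] (array([ 622. , -197.1]), array([101.3,  56.1]), 36.6) (array([ 589.2, -218.6]), array([98. , 54.3]), 36.6)
can 0.44 [175. 170.  15.  18.] (array([378.2, 364.4]), array([113.3,  53.6]), 58.8) (array([353.2, 324.9]), array([109.7,  51.9]), 58.8)
can 0.71 [114. 208.  18.  20.] (array([448.7, 465. ]), array([60.8, 44.7]), 3.7) (array([444.7, 455.5]), array([59.5, 43.7]), 3.7)
up [[337.7, 211.0], [339.2, 199.0]]
down [[336.9, 217.9], [338.3, 206.2]]
```

View pics/p3.png

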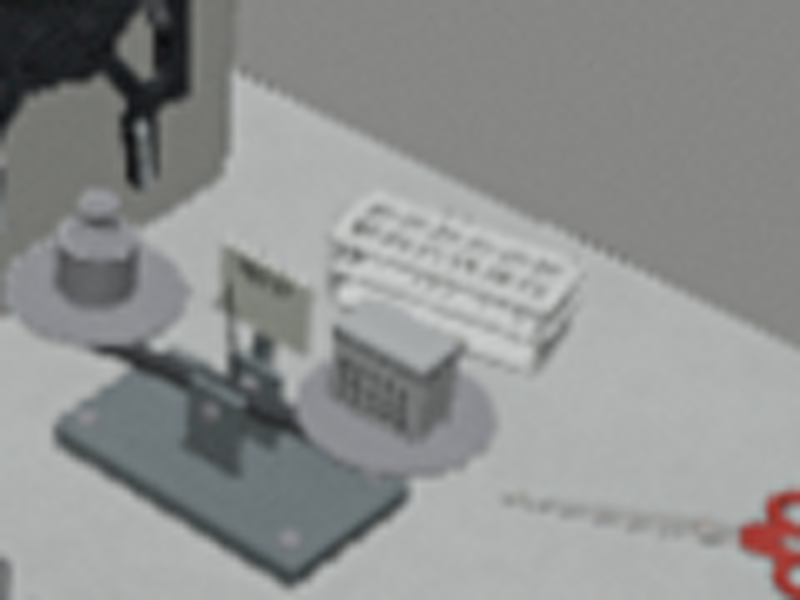

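The canister stands on the pan, and both pans are where they were before loading, with the weighing pan up and the counterweight down 2.6 s after release. It is dry, so it goes in the solid-walled holder. Joint 6 ran into its limit, so I'll turn back the other way.

move_arm(
  plan=[
    [0, 0, 4, 0, 0, -2, 0.6],
    [0, 0, 8, 0, 0, -4, 0.6],
  ],
)

```text
time_s: 11.3
position: [0.534, -0.0516, 0.2326]
tool_rot: [[-0.561, -0.827, -0.038], [-0.81, 0.558, -0.179], [0.17, -0.07, -0.983]]
ft_force: [0.6, 0.8, -0.2]
grip_width: 0.068
gripper_force: 0.0
```

```bash
cat >> h.py <<'E'
from scipy.spatial.transform import Rotation as Ro
def goto(target,ydeg):
    s=env.observe();R=np.array(s['tool_rot']);a=np.radians(ydeg)
    y=np.array([np.cos(a),np.sin(a),0]);z=np.array([0,0,-1.]);T=np.c_[np.cross(y,z),y,z]
    print('rotvec',Ro.from_matrix(R.T@T).as_rotvec(degrees=True).round(1),'shift',(R.T@(np.array(target)-s['position'])*100).round(2),'q',np.round(s['q']),s['position'].round(4) if hasattr(s['position'],'round') else s['position'])
E
python3 - <<'E'
from h import *
goto([.48,-.13,.24],90)
E
```

```text
rotvec [-8.4 -7.  55.5] shift [9.5  0.03 0.88] q [ -13.   21.   76.  -11.   83. -157.] [ 0.534  -0.0516  0.2326]
```

move_arm(
  plan=[
    [-1.2, -1, 8, 2, 0, 0.2, 0.6],
    [-2.4, -2, 16, 4, 0, 0.4, 0.6],
    [-3.6, -3, 24, 6, 0, 0.6, 0.6],
    [-4.8, -4, 32, 8, 0, 0.8, 0.6],
    [-6, -5, 40, 9.5, 0, 0.9, 0.6],
  ],
)

```text
time_s: 11.8
position: [0.4802, -0.1312, 0.2398]
tool_rot: [[-0.964, -0.264, -0.027], [-0.263, 0.964, -0.047], [0.038, -0.038, -0.999]]
ft_force: [0.2, -0.5, -0.7]
grip_width: 0.0685
gripper_force: 0.0
```

```bash
python3 - <<'E'
from h import *
goto([.5,-.2,.24],0);goto([.5,-.2,.24],60)
E
```

```text
rotvec [ -3.5   0.4 105.3] shift [-0.11 -7.15  0.24] q [ -27.   17.   81.   -3.   83. -132.] [ 0.4802 -0.1312  0.2398]
rotvec [-2.9 -1.2 45.3] shift [-0.11 -7.15  0.24] q [ -27.   17.   81.   -3.   83. -132.] [ 0.4802 -0.1312  0.2398]
```

move_arm(
  plan=[
    [-0.6, -0.2, 8, 0, -1.5, 0, 0.6],
    [-1.2, -0.5, 16, 0, -3, 0, 0.6],
    [-1.7, -0.7, 24, 0, -4.5, 0, 0.6],
    [-2.2, -0.9, 32, 0, -6, 0, 0.6],
    [-2.7, -1.1, 40, 0, -7.1, 0, 0.6],
  ],
)

```text
time_s: 12.3
position: [0.5001, -0.1996, 0.2423]
tool_rot: [[-0.908, 0.418, -0.005], [0.418, 0.908, -0.003], [0.003, -0.005, -1.0]]
ft_force: [0.4, -0.8, -0.8]
grip_width: 0.0684
gripper_force: 0.0
```

move_arm(
  plan=[
    [0, 0, 8.2, 0, 0, 0, 0.6],
    [0, 0, 16.4, 0, 0, 0, 0.6],
    [0, 0, 24.6, 0, 0, 0, 0.6],
    [0, 0, 32.8, 0, 0, 0, 0.6],
    [0, 0, 41, 0, 0, 0, 0.6],
  ],
)

```text
time_s: 12.8
position: [0.4999, -0.1988, 0.2423]
tool_rot: [[-0.411, 0.912, -0.005], [0.912, 0.411, -0.003], [-0.0, -0.006, -1.0]]
ft_force: [0.4, 0.4, -0.5]
grip_width: 0.0685
gripper_force: 0.0
```

```bash
python3 - <<'E'
from h import *
goto([.5,-.2,.24],0);goto([.6175,-.2,.24],0)
w=env.get_image("wrist");t=env.get_image("top")
for im in(w,t):
  for n,z in(("canister",.154),("solid_holder",.005)):
    for d in env.outline_of(n,im)[:2]: print(n,round(d['conf'],2),np.round(d['bbox']),rect(ray(im,maskpts(d['mask']),z)))
  for d in env.tip_of("canister_mid",im)[:2]: print(d['pixel'],ray(im,d['pixel'],.129))
print(proj(w,[[.62,-.2,.154]]))
cv2.imwrite('pics/w4.png',w['color'][:,:,::-1])
E
```

```text
rotvec [-0.3  0.1 24.3] shift [-0.12 -0.04  0.23] q [-34.  20.  75.  -0.  85. -58.] [ 0.4999 -0.1988  0.2423]
rotvec [-0.3  0.1 24.3] shift [-4.95 10.67  0.17] q [-34.  20.  75.  -0.  85. -58.] [ 0.4999 -0.1988  0.2423]
canister 0.83 [380. 243.  70.  85.] (array([ 606.9, -195. ]), array([59.5, 53.4]), 88.1)
[375.0, 243.6] [[ 0.62110669 -0.2028418   0.129     ]]
canister 0.8 [115. 209.  17.  19.] (array([444.5, 453.9]), array([59.2, 39. ]), 17.4)
canister 0.62 [331. 152.  12.  15.] (array([ 612.7, -181.9]), array([32.9, 40.9]), 88.7)
solid_holder 0.5 [370. 220.  14.  19.] (array([ 428.4, -331.3]), array([29.7, 75.7]), 52.0)
[334.5, 153.5] [[ 0.61931507 -0.19531685  0.129     ]]
[115.0, 207.8] [[0.44872827 0.46196461 0.129     ]]
[[386.73873044 254.38453398]]
```

move_arm(
  plan=[
    [0, 0, 8.1, -1.2, 2.7, 0, 0.6],
    [0, 0, 16.2, -2.5, 5.4, 0, 0.6],
    [0, 0, 24.3, -3.7, 8, 0, 0.6],
    [0, 0, 24.3, -5, 10.7, 0, 0.6],
    [0, 0, 24.3, -5, 10.7, 0, 0.6],
  ],
)

```text
time_s: 13.7
position: [0.6201, -0.1994, 0.2403]
tool_rot: [[-0.008, 1.0, -0.006], [1.0, 0.008, -0.002], [-0.002, -0.006, -1.0]]
ft_force: [-0.8, -0.2, -0.7]
grip_width: 0.0682
gripper_force: 0.0
```

```bash
python3 - <<'E'
from h import *
goto([.6175,-.2,.119],0)
w=env.get_image("wrist")
for d in env.outline_of("canister",w)[:2]: print(round(d['conf'],2),np.round(d['bbox']),rect(ray(w,maskpts(d['mask']),.154)))
print(proj(w,[[.6175+a,-.2+b,.154] for a in(-.016,.016) for b in(-.028,.028)]).round())
E
```

```text
rotvec [-0.3  0.1  0.5] shift [-0.03 -0.19 12.13] q [-28.  32.  55.  -0.  93. -29.] [ 0.6201 -0.1994  0.2403]
0.91 [251. 189.  44.  79.] (array([ 619.1, -194.9]), array([31.6, 62. ]), 0.1)
0.2 [100. 299.  16.  12.] (array([ 490.1, -292.9]), array([21. ,  9.1]), 41.6)
[[229. 230.]
 [228. 161.]
 [269. 231.]
 [271. 161.]]
```

move_arm(
  plan=[
    [0, 0, 0.5, 0, -0.1, 3, 0.6],
    [0, 0, 0.5, 0, -0.1, 7, 0.6],
    [0, 0, 0.5, 0, -0.1, 10, 0.6],
    [0, 0, 0.5, 0, -0.1, 11.7, 0.6],
    [0, 0, 0.5, 0, -0.1, 12, 0.6],
  ],
)

```text
time_s: 14.3
position: [0.6146, -0.1997, 0.1201]
tool_rot: [[0.003, 1.0, -0.009], [1.0, -0.003, -0.001], [-0.001, -0.009, -1.0]]
ft_force: [-0.1, -1.2, 0.4]
grip_width: 0.0683
gripper_force: 0.0
```

move_arm(
  plan=[
    [0, 0, 0, 0, 0, 0, -0.5],
    [0, 0, 0, 0, 0, 0, -0.5],
    [0, 0, 0, 0, 0, 0, -0.5],
    [0, 0, 0, 0, 0, 0, -0.5],
    [0, 0, 0, 0, 0, 0, -0.5],
  ],
  squeeze=30,
)

```text
time_s: 14.8
position: [0.6167, -0.2002, 0.1224]
tool_rot: [[0.003, 1.0, -0.004], [1.0, -0.003, -0.004], [-0.004, -0.004, -1.0]]
ft_force: [0.3, -1.5, 0.8]
grip_width: 0.0313
gripper_force: 34.5
```

move_arm(
  plan=[
    [0, 0, 0, 0, 0, -1, -0.5],
    [0, 0, 0, 0, 0, -3, -0.5],
    [0, 0, 0, 0, 0, -6, -0.5],
    [0, 0, 0, 0, 0, -9.5, -0.5],
    [0, 0, 0, 0, 0, -12, -0.5],
  ],
  squeeze=40,
)

```text
time_s: 15.3
position: [0.617, -0.1995, 0.2447]
tool_rot: [[0.003, 1.0, -0.004], [1.0, -0.003, -0.004], [-0.004, -0.004, -1.0]]
ft_force: [0.7, 0.6, -1.3]
grip_width: 0.0314
gripper_force: 40.8
```

move_arm(
  plan=[
    [0, 0, 4, -1, -3, 0, -0.5],
    [0, 0, 8, -3, -7, 0, -0.5],
    [0, 0, 12, -5, -11, 0, -0.5],
    [0, 0, 16, -6.5, -14, 0, -0.5],
    [0, 0, 20.5, -7.5, -15.5, 0, -0.5],
  ],
)

```text
time_s: 15.8
position: [0.4595, -0.2747, 0.2436]
tool_rot: [[0.357, 0.934, -0.006], [0.934, -0.357, -0.003], [-0.005, -0.004, -1.0]]
ft_force: [0.4, -0.9, -2.4]
grip_width: 0.0314
gripper_force: 40.8
```

```bash
python3 - <<'E'
from h import *
goto([.443,-.298,.24],-20.5);s=env.observe();print(s['grip_width'],s['gripper_force'])
w=env.get_image("wrist");t=env.get_image("top")
for im in(w,t):
  for d in env.outline_of("solid_holder",im)[:2]: print(round(d['conf'],2),np.round(d['bbox']),rect(ray(im,maskpts(d['mask']),.005)))
  for d in env.tip_of("solid_holder",im)[:2]: print('tip',np.round(d['pixel']),ray(im,d['pixel'],0))
cv2.imwrite('pics/w5.png',cv2.resize(w['color'][:,:,::-1],(800,600),interpolation=cv2.INTER_CUBIC))
E
```

```text
rotvec [-0.2  0.3 -0.4] shift [-2.77 -0.7   0.38] q [-43.  20.  75.  -0.  85. -22.] [ 0.4595 -0.2747  0.2436]
0.03141722748430485 40.7611083984375
0.62 [249. 168.  62.  49.] (array([ 449.6, -288.4]), array([58.4, 72.9]), 70.3)
tip [249. 178.] [[ 0.44452826 -0.30003007  0.        ]]
```

View pics/w5.png

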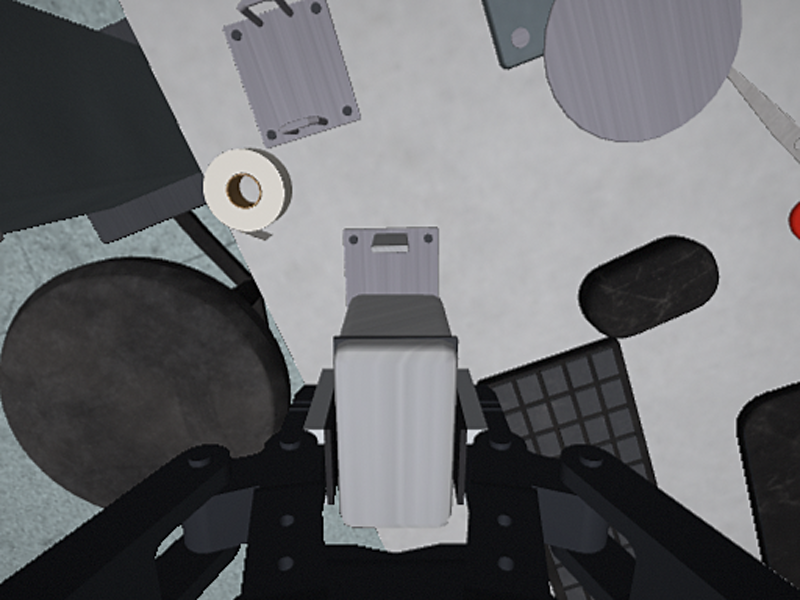

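The held canister is square to the tool. The far edge of the holder foot runs from (344,228) to (439,227) in this enlarged view, square to the tool, with the far upright at (390,242).

```bash
python3 - <<'E'
from h import *
w=env.get_image("wrist");k=512/800
P=ray(w,np.array([(344,228),(439,227)])*k,.005);H=ray(w,np.array([(353,240),(428,239)])*k,.005)
d=P[1]-P[0];print(P.round(4),np.linalg.norm(d),'x-axis deg',np.degrees(np.arctan2(d[1],d[0])),H.round(4))
for a in (-20.5,np.degrees(np.arctan2(d[1],d[0]))):
    x=np.array([np.cos(np.radians(a)),np.sin(np.radians(a))]);y=np.array([-x[1],x[0]])
    c=P.mean(0)[:2]-.042*y;print(a,'centre',c.round(4))
    m=lambda u,v,z:np.r_[c+u*x+v*y,z]
    print((proj(w,[m(-.037,.042,.005),m(.037,.042,.005),m(-.013,.034,.055),m(.013,.034,.055),m(-.013,.039,.055),m(-.037,0,.005),m(.037,0,.005)])/k).round().tolist())
goto([c[0],c[1],.1],a)
# canister in hand: top face corners in image vs tool
s=env.observe();R=np.array(s['tool_rot']);q=np.array([(336,342),(456,342),(450,525),(342,525)])*k
z=s['position'][2]-.0165+.05
Q=ray(w,q,z);print(((Q-s['position'])@R*1000).round(1))
E
```

```text
[[ 0.4299 -0.2481  0.005 ]
 [ 0.4987 -0.2731  0.005 ]] 0.07314224320807726 x-axis deg -19.954194304695086 [[ 0.4329 -0.2593  0.005 ]
 [ 0.4877 -0.2789  0.005 ]]
-20.5 centre [ 0.4496 -0.3   ]
[[343.0, 228.0], [440.0, 227.0], [372.0, 252.0], [410.0, 252.0], [372.0, 245.0], [345.0, 280.0], [438.0, 280.0]]
-19.954194304695086 centre [ 0.45   -0.3001]
[[343.0, 228.0], [440.0, 227.0], [372.0, 252.0], [410.0, 252.0], [372.0, 245.0], [346.0, 281.0], [439.0, 280.0]]
rotvec [-0.2  0.2 -0.6] shift [-2.86 -0.18 14.29] q [-43.  20.  75.  -0.  85. -22.] [ 0.4624 -0.2736  0.2427]
[[ 31.6 -13.6 -33.6]
 [ 31.6  15.  -33.7]
 [-22.   15.3 -33.5]
 [-22.  -13.9 -33.4]]
```

```bash
python3 - <<'E'
from h import *
from scipy.optimize import least_squares
w=env.get_image("wrist");s=env.observe();R=np.array(s['tool_rot']);p=np.array(s['position']);k=512/800
px=np.array([(354,296),(440,296),(334,339),(457,339),(450,526),(342,526)])
B=np.array([(.028,-.016,.0),(.028,.016,.0),(.028,-.016,-.05),(.028,.016,-.05),(-.028,.016,-.05),(-.028,-.016,-.05)])
def f(v,fit=True):
    X=Ro.from_euler('y',v[3]).apply(B)+v[:3]
    return (proj(w,X@R.T+p)/k-px)
for pitch in(0,1):
    r=least_squares(lambda v:f(np.r_[v[:3],v[3]*pitch]).ravel(),[0,0,.016,0],loss='soft_l1')
    print((r.x[:3]*1000).round(1),np.degrees(r.x[3])*pitch,f(np.r_[r.x[:3],r.x[3]*pitch]).round(1).tolist())
c=-np.array(w['R']).T@w['t'];print('cam in tool mm',((c-p)@R*1000).round(1),'axis',(np.array(w['R'])[2]@R).round(3))
# edges along the centre column of the picture (800-scale rows)
g=cv2.cvtColor(w['color'],cv2.COLOR_RGB2GRAY).astype(int)
print(g[180:230,251].tolist());print(g[325:345,251].tolist());print(g[218+50,205:300].tolist())
E
```

```text
[-2.8  0.7 26.3] 0.0 [[-3.4, -1.8], [0.3, -1.9], [0.6, 11.5], [0.3, 11.4], [0.1, -0.5], [-0.4, -0.4]]
[-3.7  0.7 24.9] -4.350219502809881 [[-3.1, 0.2], [0.0, 0.1], [0.6, 0.2], [0.2, 0.1], [1.7, -0.4], [-2.0, -0.2]]
cam in tool mm [  77.2    0.3 -143.1] axis [-0.301  0.001  0.954]
[139, 140, 140, 140, 140, 141, 142, 148, 106, 80, 77, 77, 79, 80, 79, 79, 76, 78, 79, 81, 83, 79, 78, 77, 79, 79, 77, 80, 79, 78, 79, 81, 82, 84, 74, 33, 42, 80, 83, 80, 87, 104, 123, 137, 151, 168, 171, 169, 168, 168]
[161, 161, 161, 161, 160, 160, 160, 160, 159, 161, 160, 157, 160, 176, 177, 176, 176, 177, 177, 177]
[71, 71, 76, 55, 18, 12, 9, 13, 8, 0, 122, 172, 173, 171, 173, 175, 174, 175, 174, 173, 173, 172, 171, 172, 172, 172, 173, 172, 173, 171, 172, 172, 172, 173, 174, 175, 174, 174, 173, 169, 169, 170, 169, 167, 167, 166, 165, 166, 168, 171, 174, 176, 173, 170, 168, 165, 166, 167, 169, 169, 170, 172, 175, 174, 172, 173, 172, 171, 170, 170, 169, 170, 171, 173, 172, 172, 172, 169, 169, 167, 165, 164, 161, 161, 167, 128, 46, 4, 14, 15, 14, 9, 43, 71, 74]
```

```bash
python3 - <<'E'
from h import *
from scipy.optimize import least_squares
w=env.get_image("wrist");s=env.observe();R=np.array(s['tool_rot']);p=np.array(s['position'])
print(p)
# rows: bottom front, top front, top back ; cols at row 268 on top face
def pr(X): return proj(w,X@R.T+p)
def f(v):
    T=lambda B:Ro.from_euler('y',v[3]).apply(np.atleast_2d(B))+v[:3]
    rb=pr(T([.028,0,0]))[0,1];rt=pr(T([.028,0,-.05]))[0,1];rk=pr(T([-.028,0,-.05]))[0,1]
    xs=np.linspace(-.028,.028,57);L=pr(T(np.c_[xs,0*xs-.016,0*xs-.05]));Q=pr(T(np.c_[xs,0*xs+.016,0*xs-.05]))
    cl=np.interp(-268,-L[:,1][::-1][::-1],L[:,0]);cr=np.interp(-268,-Q[:,1],Q[:,0])
    return np.array([rb-188,rt-221.5,rk-337.5,cl-215,cr-290.5])
for pitch in(0,1):
    r=least_squares(lambda v:f(np.r_[v[:3],v[3]*pitch]),[0,0,.016,0],x_scale=[.01,.01,.01,.05],diff_step=1e-3)
    print((r.x[:3]*1000).round(1),np.degrees(r.x[3])*pitch,r.fun.round(2))
for zo in(.015,.018,.021): print(zo,f(np.array([0,0,zo,0])).round(1),f(np.array([.003,0,zo,0])).round(1),f(np.array([-.003,0,zo,0])).round(1))
E
```

```text
[ 0.4623234  -0.27363571  0.24259897]
[-1.3  0.5 24.3] 0.0 [-1.23  1.4  -0.6  -0.37  0.37]
[-2.3  0.5 24.5] -1.4457960441301263 [ 0.12  0.03 -0.15 -0.25  0.25]
0.015 [ 1.6  8.2 13.2 -4.9  2.4] [-4.   0.7  7.5 -4.9  2.4] [ 7.  15.5 18.8 -4.9  2.4]
0.018 [-0.1  4.9  7.8 -3.8  1.3] [-5.5 -2.4  2.2 -3.8  1.3] [ 5.3 12.1 13.3 -3.8  1.3]
0.021 [-1.7  1.7  2.6 -2.7  0.3] [-7.1 -5.4 -2.9 -2.7  0.3] [ 3.6  8.8  8.1 -2.7  0.3]
```

move_arm(
  plan=[
    [0, 0, -0.6, -1.5, -0.1, 2, -0.5],
    [0, 0, -0.6, -2.9, -0.2, 5, -0.5],
    [0, 0, -0.6, -2.9, -0.2, 9, -0.5],
    [0, 0, -0.6, -2.9, -0.2, 12, -0.5],
    [0, 0, -0.6, -2.9, -0.2, 14, -0.5],
  ],
)

```text
time_s: 16.75
position: [0.4486, -0.3002, 0.1006]
tool_rot: [[0.343, 0.939, -0.007], [0.94, -0.343, -0.001], [-0.003, -0.007, -1.0]]
ft_force: [1.2, -0.7, -1.0]
grip_width: 0.0315
gripper_force: 40.8
```

```bash
python3 - <<'E'
from h import *
w=env.get_image("wrist");env.get_image("wrist")
goto([.45,-.3001,.1],-20)
for d in env.outline_of("solid_holder",w)[:1]: print(round(d['conf'],2),np.round(d['bbox']),rect(ray(w,maskpts(d['mask']),.005)))
c=np.array([.45,-.3001]);a=np.radians(-20);x=np.array([np.cos(a),np.sin(a)]);y=np.array([-x[1],x[0]])
m=lambda u,v,z:np.r_[c+u*x+v*y,z]
print(proj(w,[m(-.037,.042,.005),m(.037,.042,.005),m(-.013,.034,.055),m(.013,.034,.055),m(-.013,.039,.055),m(.013,.039,.055)]).round(1).tolist())
g=cv2.cvtColor(w['color'],cv2.COLOR_RGB2GRAY).astype(int)
print(g[90:225,251].tolist())
cv2.imwrite('pics/w6.png',w['color'][:,:,::-1])
E
```

```text
rotvec [-0.5  0.1 -0. ] shift [0.03 0.17 0.04] q [-46.  29.  87.  -0.  65. -26.] [ 0.4483 -0.2998  0.1004]
0.94 [249. 188. 100.  93.] (array([ 447.1, -297.4]), array([77.5, 74.2]), 70.2)
[[205.0, 138.6], [303.9, 138.5], [232.9, 164.0], [275.8, 164.0], [232.8, 155.8], [276.0, 155.8]]
[145, 145, 146, 145, 145, 145, 144, 145, 144, 145, 145, 144, 145, 145, 145, 145, 145, 145, 145, 146, 146, 146, 147, 147, 147, 147, 146, 146, 146, 146, 146, 147, 146, 148, 147, 147, 147, 148, 148, 147, 147, 148, 148, 147, 147, 147, 146, 146, 144, 145, 149, 125, 93, 107, 111, 113, 105, 67, 57, 59, 61, 61, 60, 61, 61, 61, 61, 61, 60, 53, 82, 130, 139, 139, 139, 137, 135, 125, 111, 110, 111, 111, 110, 109, 111, 110, 111, 110, 110, 112, 111, 111, 110, 111, 111, 110, 112, 117, 84, 63, 62, 62, 63, 63, 62, 61, 62, 62, 63, 65, 64, 62, 61, 63, 63, 64, 61, 62, 63, 61, 62, 64, 65, 67, 60, 26, 35, 65, 66, 63, 70, 85, 99, 111, 122]
```

```bash
python3 - <<'E'
from h import *
w=env.get_image("wrist");s=env.observe();R=np.array(s['tool_rot']);p=np.array(s['position'])
g=cv2.cvtColor(w['color'],cv2.COLOR_RGB2GRAY).astype(int)
print('r150',g[150,190:215].tolist(),g[150,290:312].tolist());print('r164',g[164,222:242].tolist(),g[164,264:284].tolist());print('r200',g[200,205:230].tolist(),g[200,275:298].tolist())
T=lambda q,z:((ray(w,q,z)-p)@R*1000).round(1).tolist()
print('foot edge',T([(250,141.5)],.005),'upr out/in',T([(250,160.5),(250,167.5)],.055))
for u in(.016,.02,.0245): print(u,'can front',T([(250,188)],p[2]-u),'can back top',T([(250,337.5)],p[2]-u+.05),'front top',T([(250,221.5)],p[2]-u+.05))
E
```

```text
r150 [150, 151, 151, 151, 150, 150, 150, 150, 150, 155, 123, 115, 110, 109, 109, 115, 108, 61, 46, 49, 50, 51, 50, 47, 48] [41, 84, 114, 113, 112, 112, 99, 85, 145, 151, 148, 147, 148, 147, 148, 148, 148, 148, 148, 149, 148, 149]
r164 [114, 114, 111, 110, 101, 143, 138, 136, 141, 138, 133, 133, 133, 137, 139, 141, 139, 138, 139, 137] [138, 138, 132, 136, 92, 105, 110, 111, 109, 108, 108, 106, 105, 107, 111, 112, 113, 110, 108, 110]
r200 [111, 108, 111, 110, 108, 109, 109, 109, 109, 109, 108, 110, 109, 111, 112, 114, 87, 68, 66, 67, 67, 63, 63, 62, 62] [63, 61, 61, 62, 62, 59, 59, 59, 57, 54, 107, 112, 111, 111, 112, 113, 111, 110, 110, 111, 84, 142, 147]
foot edge [[40.8, -2.3, 98.3]] upr out/in [[36.9, -1.8, 48.3], [32.5, -1.8, 48.3]]
0.016 can front [[29.2, -1.5, 15.9]] can back top [[-20.8, -1.2, -33.9]] front top [[31.7, -1.1, -34.1]]
0.02 can front [[28.0, -1.6, 19.9]] can back top [[-24.4, -1.3, -29.9]] front top [[30.0, -1.1, -30.1]]
0.0245 can front [[26.6, -1.6, 24.4]] can back top [[-28.5, -1.3, -25.4]] front top [[28.0, -1.2, -25.6]]
```

move_arm(
  plan=[
    [0, 0, 0, 0, -0.35, 0, -0.5],
    [0, 0, 0, 0, -0.35, 1, -0.5],
    [0, 0, 0, 0, -0.35, 3, -0.5],
    [0, 0, 0, 0, -0.35, 5, -0.5],
    [0, 0, 0, 0, -0.35, 6, -0.5],
  ],
)

```text
time_s: 17.45
position: [0.4448, -0.2995, 0.0416]
tool_rot: [[0.343, 0.939, -0.006], [0.939, -0.343, -0.002], [-0.004, -0.005, -1.0]]
ft_force: [0.1, 0.2, -1.3]
grip_width: 0.0312
gripper_force: 40.7
```

```bash
python3 - <<'E'
from h import *
w=env.get_image("wrist");s=env.observe();R=np.array(s['tool_rot']);p=np.array(s['position']);print(p,s['ft_force'])
g=cv2.cvtColor(w['color'],cv2.COLOR_RGB2GRAY).astype(int)
print(g[110:225,251].tolist())
for r in(150,170): 
  d=np.abs(np.diff(g[r,170:340]));print(r,[(i+170,int(d[i])) for i in np.where(d>18)[0]])
r=205;d=np.abs(np.diff(g[r,170:340]));print(r,[(i+170,int(d[i])) for i in np.where(d>18)[0]])
cv2.imwrite('pics/w7.png',w['color'][:,:,::-1])
E
```

```text
[ 0.44458599 -0.29930265  0.04079592] [-1.1444941  -0.33822803 -3.46922331]
[133, 134, 135, 136, 135, 135, 135, 135, 136, 137, 136, 137, 137, 137, 136, 137, 136, 136, 135, 137, 137, 136, 137, 136, 137, 136, 136, 136, 136, 135, 135, 135, 136, 135, 135, 134, 133, 133, 133, 133, 133, 132, 131, 131, 132, 139, 81, 67, 98, 104, 102, 102, 105, 87, 58, 53, 54, 54, 55, 55, 55, 54, 55, 55, 53, 54, 56, 55, 55, 55, 56, 56, 56, 56, 57, 56, 55, 61, 86, 116, 122, 125, 127, 128, 129, 128, 126, 144, 82, 53, 57, 57, 56, 55, 58, 57, 55, 57, 57, 58, 57, 58, 60, 60, 52, 23, 31, 59, 61, 56, 64, 77, 90, 101, 112]
150 []
170 [(np.int64(190), 28), (np.int64(197), 50), (np.int64(209), 44), (np.int64(210), 21), (np.int64(229), 25), (np.int64(230), 23), (np.int64(277), 53), (np.int64(297), 40), (np.int64(298), 22), (np.int64(309), 27), (np.int64(310), 33), (np.int64(317), 54)]
205 [(np.int64(192), 30), (np.int64(219), 30), (np.int64(285), 19), (np.int64(286), 27), (np.int64(315), 42)]
```

```bash
python3 - <<'E'
from h import *
w=env.get_image("wrist");s=env.observe();R=np.array(s['tool_rot']);p=np.array(s['position'])
T=lambda q,z:((ray(w,q,z)-p)@R*1000).round(1).tolist()
print('foot edge',T([(252,155.5)],.005),'upr out/in',T([(252,188),(252,197.7)],.055))
for u in(.0175,.0245): print(u,'front top',T([(252,221.5)],p[2]-u+.05),'back top',T([(252,337.5)],p[2]-u+.05))
E
```

```text
foot edge [[42.0, -0.3, 36.8]] upr out/in [[37.9, -0.2, -13.2], [33.6, -0.2, -13.2]]
0.0175 front top [[30.8, -0.2, -32.6]] back top [[-22.3, -0.2, -32.4]]
0.0245 front top [[27.8, -0.2, -25.6]] back top [[-28.7, -0.2, -25.4]]
```

move_arm(
  plan=[
    [0, 0, 0, 0, 0, 0.3, -0.5],
    [0, 0, 0, 0, 0, 0.6, -0.5],
    [0, 0, 0, 0, 0, 0.8, -0.5],
    [0, 0, 0, 0, 0, 0.8, -0.5],
  ],
)

```text
time_s: 17.95
position: [0.4453, -0.3, 0.035]
tool_rot: [[0.343, 0.939, -0.005], [0.939, -0.343, -0.003], [-0.005, -0.004, -1.0]]
ft_force: [0.1, -0.4, -1.0]
grip_width: 0.0316
gripper_force: 40.7
```

move_arm(
  plan=[
    [0, 0, 0, 0, 0, 0.2, -0.5],
    [0, 0, 0, 0, 0, 0.3, -0.5],
    [0, 0, 0, 0, 0, 0.3, -0.5],
  ],
)

```text
time_s: 18.25
position: [0.4452, -0.2999, 0.0318]
tool_rot: [[0.343, 0.939, -0.005], [0.939, -0.343, -0.003], [-0.004, -0.004, -1.0]]
ft_force: [-0.0, 0.1, -2.0]
grip_width: 0.0314
gripper_force: 40.7
```

move_arm(
  plan=[
    [0, 0, 0, 0, 0, 0.1, -0.5],
    [0, 0, 0, 0, 0, 0.2, -0.5],
    [0, 0, 0, 0, 0, 0.2, -0.5],
  ],
)

```text
time_s: 18.55
position: [0.4452, -0.2999, 0.0297]
tool_rot: [[0.343, 0.939, -0.005], [0.939, -0.343, -0.003], [-0.004, -0.004, -1.0]]
ft_force: [-0.4, -0.5, -1.3]
grip_width: 0.0319
gripper_force: 40.7
```

move_arm(
  plan=[
    [0, 0, 0, 0, 0, 0.1, -0.5],
    [0, 0, 0, 0, 0, 0.2, -0.5],
    [0, 0, 0, 0, 0, 0.2, -0.5],
  ],
)

```text
time_s: 18.85
position: [0.4451, -0.2999, 0.0278]
tool_rot: [[0.343, 0.939, -0.005], [0.939, -0.343, -0.003], [-0.004, -0.004, -1.0]]
ft_force: [-0.2, 0.1, -1.3]
grip_width: 0.0316
gripper_force: 40.7
```

move_arm(
  plan=[
    [0, 0, 0, 0, 0, 0.1, -0.5],
    [0, 0, 0, 0, 0, 0.15, -0.5],
    [0, 0, 0, 0, 0, 0.15, -0.5],
  ],
)

```text
time_s: 19.15
position: [0.4452, -0.3, 0.0263]
tool_rot: [[0.343, 0.939, -0.005], [0.939, -0.343, -0.003], [-0.004, -0.004, -1.0]]
ft_force: [-0.6, 0.0, -0.9]
grip_width: 0.0315
gripper_force: 40.7
```

move_arm(
  plan=[
    [0, 0, 0, 0, 0, 0.1, -0.5],
    [0, 0, 0, 0, 0, 0.15, -0.5],
    [0, 0, 0, 0, 0, 0.15, -0.5],
  ],
)

```text
time_s: 19.45
position: [0.4452, -0.3, 0.0249]
tool_rot: [[0.343, 0.939, -0.005], [0.939, -0.343, -0.003], [-0.004, -0.004, -1.0]]
ft_force: [-0.1, -0.1, -0.9]
grip_width: 0.0317
gripper_force: 40.9
```

move_arm(
  plan=[
    [0, 0, 0, 0, 0, 0.1, -0.5],
    [0, 0, 0, 0, 0, 0.15, -0.5],
    [0, 0, 0, 0, 0, 0.15, -0.5],
  ],
)

```text
time_s: 19.75
position: [0.4452, -0.3001, 0.0249]
tool_rot: [[0.343, 0.939, -0.005], [0.939, -0.343, -0.004], [-0.005, -0.003, -1.0]]
ft_force: [-4.6, 2.6, 14.5]
grip_width: 0.0316
gripper_force: 42.9
```

move_arm(
  plan=[
    [0, 0, 0, 0, 0, 0.05, -0.5],
    [0, 0, 0, 0, 0, 0.1, -0.5],
    [0, 0, 0, 0, 0, 0.1, -0.5],
  ],
)

```text
time_s: 20.05
position: [0.4452, -0.3, 0.0248]
tool_rot: [[0.343, 0.939, -0.004], [0.939, -0.343, -0.004], [-0.005, -0.003, -1.0]]
ft_force: [-7.0, 4.5, 25.0]
grip_width: 0.0314
gripper_force: 44.3
```

Contact at z ≈ 0.025 m. I'll ease off the press, release, and lift straight up.

move_arm(
  plan=[
    [0, 0, 0, 0, 0, -0.15, -0.5],
    [0, 0, 0, 0, 0, -0.2, -0.5],
    [0, 0, 0, 0, 0, -0.2, -0.1],
    [0, 0, 0, 0, 0, -0.2, 0.2],
    [0, 0, 0, 0, 0, -0.2, 0.4],
  ],
)

```text
time_s: 20.55
position: [0.4452, -0.3, 0.0242]
tool_rot: [[0.343, 0.939, -0.006], [0.939, -0.343, -0.003], [-0.004, -0.004, -1.0]]
ft_force: [0.0, -0.1, 0.3]
grip_width: 0.0596
gripper_force: 0.0
```

move_arm(
  plan=[
    [0, 0, 0, 0, 0, 0, 0.4],
    [0, 0, 0, 0, 0, -1, 0.4],
    [0, 0, 0, 0, 0, -4, 0.4],
    [0, 0, 0, 0, 0, -8, 0.4],
    [0, 0, 0, 0, 0, -13, 0.4],
  ],
)

```text
time_s: 21.05
position: [0.4453, -0.299, 0.1555]
tool_rot: [[0.343, 0.939, -0.007], [0.939, -0.343, -0.001], [-0.003, -0.006, -1.0]]
ft_force: [0.5, -0.7, 0.0]
grip_width: 0.0599
gripper_force: 0.0
```

move_arm(
  plan=[
    [0, 0, 0, -3, 0, 0, 0.4],
    [0, 0, 0, -6, 0, -2, 0.4],
    [0, 0, 0, -6, 0, -5, 0.4],
    [0, 0, 0, -6, 0, -5, 0.4],
    [0, 0, 0, -6, 0, -5, 0.4],
  ],
)

```text
time_s: 21.55
position: [0.4255, -0.3557, 0.2053]
tool_rot: [[0.343, 0.939, -0.004], [0.939, -0.343, -0.004], [-0.005, -0.003, -1.0]]
ft_force: [0.1, 0.3, -0.5]
grip_width: 0.0596
gripper_force: 0.0
```

```bash
python3 - <<'E'
from h import *
s=env.observe();print(s['time_s'],s['position'],s['grip_width'])
w=env.get_image("wrist");t=env.get_image("scene")
for im in(w,t):
  for n,z in(("canister",.055),("solid_holder",.005)):
    for d in env.outline_of(n,im)[:2]: print(n,round(d['conf'],2),np.round(d['bbox']),rect(ray(im,maskpts(d['mask']),z)))
c=np.array([.4452,-.3]);a=np.radians(-20);x=np.array([np.cos(a),np.sin(a)]);y=np.array([-x[1],x[0]])
m=lambda u,v,z:np.r_[c+u*x+v*y,z]
B=[m(u,v,z) for u in(-.016,.016) for v in(-.028,.028) for z in(.005,.055)]
for im in(w,t):
    q=proj(im,B);print('expected bbox',((q.max(0)+q.min(0))/2).round(),(q.max(0)-q.min(0)).round())
for n,z in(("label_roll",.028),("vial",.045),("reagent_bottle",.078)):
    for d in env.outline_of(n,t)[:1]: print(n,np.round(d['bbox']))
v=cv2.resize(w['color'][100:340,130:400,::-1],(600,533))
cv2.imwrite('pics/w8.png',v)
E
```

```text
21.55 [ 0.42547557 -0.35570278  0.20533206] 0.05958564552539376
solid_holder 0.78 [251. 109.  76.  88.] (array([ 444. , -304.2]), array([89.7, 74.6]), 69.9)
canister 0.74 [329. 272.  10.  24.] (array([ 424.6, -311.9]), array([82.1, 52.5]), 70.3)
expected bbox [252. 110.] [37. 64.]
expected bbox [327. 269.] [20. 27.]
label_roll [355. 292.  20.  27.]
vial [247. 242.   5.  11.]
reagent_bottle [356. 292.  24.  21.]
```

The picture budget is used up, so I'll do the final check numerically: canister edges against the expected box, and a before/after difference around the bystanders.

```bash
python3 - <<'E'
from h import *
w=env.get_image("wrist");t=env.get_image("scene")
c=np.array([.4452,-.3]);a=np.radians(-20);x=np.array([np.cos(a),np.sin(a)]);y=np.array([-x[1],x[0]])
m=lambda u,v,z:np.r_[c+u*x+v*y,z]
P=lambda u,v,z:proj(w,[m(u,v,z)])[0].round(1).tolist()
print('exp top corners',P(-.016,.028,.055),P(.016,.028,.055),P(-.016,-.028,.055),P(.016,-.028,.055),'bottom -y',P(0,-.028,.005),'bottom +y',P(0,.028,.005),'uprights in top',P(0,.034,.055),P(0,-.034,.055),'out',P(0,.039,.055),P(0,-.039,.055))
g=cv2.cvtColor(w['color'],cv2.COLOR_RGB2GRAY).astype(int)
def E(v,o): d=np.abs(np.diff(v));return [(int(i)+o,int(d[i])) for i in np.where(d>14)[0]]
print('col252',E(g[60:165,252],60));
for r in(95,105,115,125): print('row',r,E(g[r,205:300],205))
o=cv2.imread('pics/scene0.png')[:,:,::-1].astype(int);D=np.abs(o-t['color'].astype(int)).max(2)
for n,(u,v) in dict(roll=(287,269),vial=(249,242),bottle=(355,293),turq=(176,168)).items(): print(n,D[v-12:v+12,u-11:u+11].mean().round(1),D[v-12:v+12,u-11:u+11].max())
E
```

```text
exp top corners [233.4, 77.7] [270.4, 77.7] [234.7, 142.3] [269.4, 142.2] bottom -y [252.3, 134.8] bottom +y [252.2, 79.3] uprights in top [251.9, 70.3] [252.1, 148.7] out [251.9, 64.1] [252.1, 154.0]
col252 [(64, 37), (70, 23), (71, 66), (72, 28), (73, 36), (74, 41), (76, 47), (77, 48), (78, 26), (140, 36), (141, 57), (148, 16), (149, 72), (150, 37), (153, 15), (154, 48), (155, 35)]
row 95 [(216, 44), (234, 40), (235, 67), (269, 40), (270, 22), (271, 25), (289, 50)]
row 105 [(217, 33), (218, 21), (234, 50), (235, 65), (236, 15), (269, 59), (270, 27), (271, 39), (287, 16), (288, 61)]
row 115 [(217, 33), (218, 16), (234, 41), (235, 46), (236, 22), (269, 74), (270, 31), (288, 52)]
row 125 [(217, 40), (234, 23), (236, 37), (269, 68), (270, 30), (288, 52)]
roll 6.8 11
vial 6.7 10
bottle 6.5 9
turq 50.4 121
```

The canister's top edges (columns 235–270, rows 77–141) match the expected upright box, centred between the uprights (rows 71 and 149). The bystanders are unchanged. Handing in.

```bash
python3 -c "
from rig import env
print(env.close_job())"
```

```text
the job is handed in; nothing more can be done
None
```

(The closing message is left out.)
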